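# Rock the spacer block out of the book-cover jig

## Task

The wooden spacer block with the upright fin sits tightly in the pocket of the book-cover jig, held by a sprung catch at each end. Take it by its fin and rock it free side to side, bringing one end just up out of its catch while the other end stays down, then rocking back to bring up the other end while the first stays low, never pulling so hard that the jig lifts off the bench. Finish holding the block still and level in the gripper over its pocket, wholly clear of it by about two centimetres, with everything else on the table left where it is.

Things in the scene. Friction and masses are not known exactly. Their poses are not given: they have to be found in the camera images.
- fin (a point): Middle of the upright wooden fin on the loose spacer block (about 120 g). Axes: x across, y along the block, z up. Fin 40 (x) by 16 (y) by 46 (z) mm, standing mid-way on a body 40 by 72 by 26 mm; grip it across the 16 mm (fingers closing along y). The point is half-way up the fin, 49 mm above the block's underside, 23 mm above the body's top; seated it is 57 mm above the table.
- end_a (a point): Middle of the lower edge of the block's +y end: on its underside, 36 mm from the middle. A steel toe (6 mm round bar across the end, level with the underside) juts out 3 mm here and is caught under a sprung roller. With one end up 10 mm and the other on the floor the block tilts about 8 degrees.
- end_b (a point): The same at the block's -y end, 36 mm from the middle, with its own toe and roller.
- pocket (a point): Centre of the floor of the jig's pocket, 8 mm above the table; x across the jig, y along it, z up. Seated, the block's underside lies on this floor, its y along the jig's y. Pocket 42 (x) by 83 (y) mm, 16 mm deep: jig top 24 mm above the table. Jig base 160 by 250 mm; a steel fence, top 34 mm above the table, runs along the jig's +x edge, centred at x = 68 mm.
- catch_a (a point): Centre (at rest) of the sprung roller at the pocket's +y end: 8 mm diameter, axis along x, 8 mm above the floor, 41 mm from the pocket's centre. Raising this end of the block takes 10 to 14 N there for the first 5 mm; then the roller snaps under the toe, and the freed end rests on it about 10 mm above the floor: a pivot for raising the other end. Pressing it down with 10 N snaps it back.
- catch_b (a point): The same roller catch at the pocket's -y end.
- jig (a joint): How far the whole jig is lifted off the bench (m), 0 at rest. Dowels keep it from sliding or turning, but only its weight (about 1.25 kg) holds it down: pulling the block straight up, with both catches gripping, lifts it.
- spool: Bystander: white thread spool standing upright, 32 mm diameter, 50 mm high; origin under its centre.
- spare_block: Bystander: spare wooden block without fin, 40 by 72 by 26 mm, on the table; origin under its centre.
- folder: Bystander: flat white bone folder, 22 by 150 by 5 mm, long axis y; origin under its centre.
- glue: Bystander: glue jar, 70 mm diameter, 85 mm high; origin under its centre.
- weight: Bystander: dark steel weight, 60 by 90 by 35 mm; origin under its centre.
- snips: Bystander: hand snips with blue handles lying flat, about 150 mm long (along x); origin on the table at the pivot.
Not all that is in view belongs to the job. Leave any blue, pink or red look-alike of the part that bears fin alone.

How it is judged:
On the way, in this order (a step that is already met when the one before it is completed fails the run):
1. one end of the block is rocked up out of its catch (over 6 mm) while the other end is still down (under 3 mm) (((z of end_a in the frame of pocket above 0.006 m and z of end_b in the frame of pocket below 0.003 m) or (z of end_b in the frame of pocket above 0.006 m and z of end_a in the frame of pocket below 0.003 m))), for 0.05 s.
2. the other end is rocked up out of its catch too (both over 6 mm) with the block rocked back to within 6 degrees of level and still low in its pocket (neither end over 18 mm above the floor) (z of end_a in the frame of pocket between 0.006 and 0.018 m and z of end_b in the frame of pocket between 0.006 and 0.018 m and angle between fin's own z axis and vertical below 0.105 rad), for 0.05 s.
At the end, for the whole second after the job is handed in: The block is held in the fingers, still (below 20 mm/s), level within about 7 degrees, within 20 mm of the pocket's centre seen from above, its underside 4 to 45 mm above the jig's top, touching the jig nowhere, and the jig rests on the bench (within 2 mm) (z of end_a in the frame of pocket between 0.02 and 0.061 m and z of end_b in the frame of pocket between 0.02 and 0.061 m and horizontal distance between fin and pocket below 0.02 m and angle between fin's own z axis and vertical below 0.12 rad and contact force between block and jig below 0.1 N and contact force between the fingers and block above 2 N and linear speed of block below 0.02 m/s and value of joint jig below 0.002 m); the arm keeps its last pose, push and grip.
It fails at once if the jig is lifted off the bench by more than 5 mm (value of joint jig above 0.005 m).
It fails at once if another thing on the table is moved by more than 20 mm (distance of any of spool, spare_block, folder, glue, weight, snips from where it was at the start of the episode above 0.02 m).
It also fails if it takes over 42 s, if anything falls off the work surface, if the arm or the gripper's body presses on something with over 40 N, if the wrist force passes 120 N, or if a joint passes its speed limit or range.

## Robot

A 6-joint arm with a two-finger parallel gripper is mounted at the origin on the work surface. World frame = base frame: x ahead of the robot, y to its left, z up, the work surface at z = 0. Lengths are in m, angles in rad, forces in N, time in s.
With the tool pointing down it reaches from about 0.375 to 0.825 m from the base axis. Payload 5.5 kg.
Tool frame: the origin (TCP) lies midway between the tips of the shut fingers; the grasp point (between the pads) lies 19 mm behind it; z points along the fingers, y is the line along which they close (so a half turn about z gives the same grasp; the last joint's range is limited). The gripper opens to 85 mm and grips with 20 to 120 N. Pads are 22 mm wide; open, the fingers measure 114 mm over their backs; the gripper's body (76 mm by 85 mm) begins 54 mm behind the grasp point. The pads swing forward as they close: fully open they stand 13 mm farther back than shut.
Start: joints at [1.312, 0.314, -0.047, 1.21, 0, 1.571], TCP at [0.154, 0.58, 0.231] pointing down, gripper open.
Joint ranges: [-2.67, 2.67], [-0.69, 1.73], [-1.03, 1.25], [-2.08, 2.16], [-1.42, 1.45], [-3.14, 3.14]. Speed limits (rad/s): [2.39, 2.39, 3.01, 3.14, 3.14, 3.14].

## Interface

Orientations are given as a rotation vector (axis times angle).
In Python, from bench import robot, eyes gives the robot as it stands.
- The arm moves only by the shell command python3 -m jog 'ROWS' [FORCE]. ROWS is a JSON object of lists of equal length, an entry for each row: "dr": the turn, a rotation vector about the tool's x, y, z in degrees, a list of three; "xyz": the shift along the tool's x, y, z in mm, a list of three; "hand": the opening, from -1 (shut) to 1 (fully open). A call has 1 to 20 rows; each row is the pose to reach, as a shift and turn from the pose commanded when the call began, along the tool's axes at that moment; what a row does not reach only later rows make up. A row lasts 1/12 s, in which the tool goes at most 41.7 mm and 7.16 degrees, less where a joint would pass 70% of its speed; a pose out of reach is approached as far as the arm can. A call with a gripper value outside its range is refused whole. The fingers move at their own pace and stop on an object; FORCE is the grip in N (left out, the last holds). Time passes only in rows, so rows that repeat a pose let the fingers close. It gives the time, the measured TCP pose, the force, the opening and the grip force at its end, in the units of the state.
- robot.sense(): the state, without advancing time (a new reading comes with each control period).
- eyes.camera(name): name is "scene" or "top" or "wrist"; returns a dict with "img" (400x640x3 uint8, red, green, blue), "K" (3x3 intrinsics, pixels), "pose" (4x4, takes a point from camera to world coordinates); the wrist camera has in their place "mount" (4x4, takes a point from camera to tool coordinates, whose origin is the TCP and whose axes are the flange's). Camera axes: x right, y up, looking along -z (the intrinsics and any distortion apply to the point x, -y, -z); pixel columns grow to the right and rows downward; lengths in m; the calibration is good to about 2 mm. A picture is of the moment at which its call begins: read the wrist's pose just before it. There is no depth.
- robot.finish_job(): hands the job in; it is judged then, once.
The state is a dict: "clock": time; "q": joint angles; "joint_vel": joint speeds; "joint_torque": joint torques, N m; "position": TCP position; "tcp_rot": TCP orientation; "wrist_force": force on the tool from outside, world axes, zero at the start; "torque": the same for the moment, N m; "gripper_width": finger opening in m; "gripper_force": force on a finger pad.
Only numpy, scipy, OpenCV 4.12 (cv2) and the standard library are available. Lean on these libraries where they do the work, as an engineer would, in place of code of your own. Each camera call takes 0.05 s, during which the arm holds its last target. There are 200 camera calls.

## Working session

There is one attempt and no reset: what is moved stays moved. The work goes in short steps, Python scripts to look and compute and a shell command to move; the robot and the scene stay as the last step left them, time stands still between calls to the robot, and variables do not carry over. Pictures are saved under pics/ and viewed, at most 10 in all, crops included, and the job is handed in when it is done.

```bash
mkdir -p pics; ls
python3 - <<'E'
from bench import robot, eyes
import cv2
s=robot.sense(); print(s['clock'],s['position'],s['tcp_rot'],s['gripper_width'])
for n in ("top","scene"):
    c=eyes.camera(n); cv2.imwrite(f"pics/{n}0.png",c["img"][:,:,::-1]); print(n,c["K"].round(1).tolist(),c["pose"].round(3).tolist(),[k for k in c])
E
```

```text
pics
0.0 [0.15342789 0.57946911 0.23045109] [-4.05434959e-01 -3.11513148e+00  2.61120322e-03] 0.08531612636177573
top [[471.5, 0.0, 311.4], [0.0, 471.5, 199.2], [0.0, 0.0, 1.0]] [[0.027, 0.997, -0.078, 0.524], [-1.0, 0.027, -0.009, 0.028], [-0.006, 0.078, 0.997, 1.199], [0.0, 0.0, 0.0, 1.0]] ['img', 'K', 'pose']
scene [[467.6, 0.0, 327.6], [0.0, 467.6, 204.3], [0.0, 0.0, 1.0]] [[-0.303, -0.662, 0.686, 1.33], [0.953, -0.212, 0.216, 0.259], [0.003, 0.719, 0.695, 0.833], [0.0, 0.0, 0.0, 1.0]] ['img', 'K', 'pose']
```

View pics/top0.png

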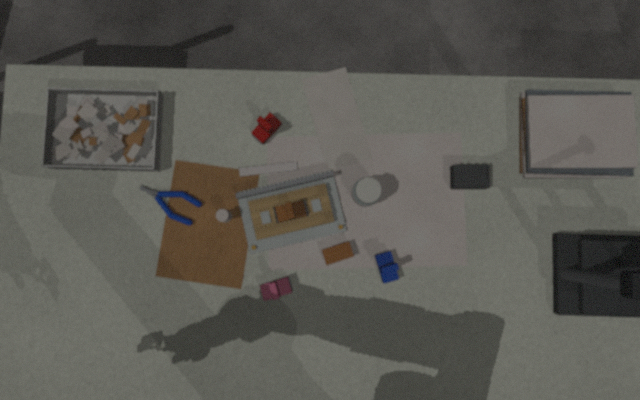

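View pics/scene0.png

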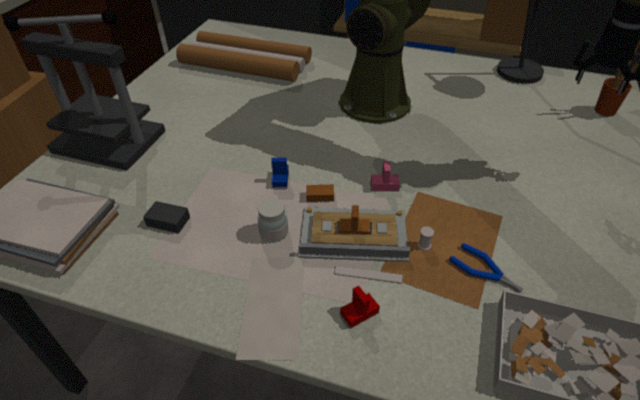

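The top view shows these candidates: a wooden block with a fin in the jig at (291,210), finned look-alikes in blue (387,266), pink (276,288) and red (266,127), and a finless spare block at (338,252). In the scene view the wooden one is at (355,218). It is the only wooden block with a fin seated in the pocket, so it fits the description. I'll confirm it in a crop and measure.

```bash
cat > h.py <<'E'
import numpy as np, cv2
from scipy.spatial.transform import Rotation as R
def ray(c,uv,T=None):
    T=c["pose"] if T is None else T; K=c["K"]
    d=np.array([(uv[0]-K[0,2])/K[0,0],-(uv[1]-K[1,2])/K[1,1],-1.]); return T[:3,3],T[:3,:3]@d
def plane(c,uv,z,T=None):
    o,d=ray(c,uv,T); return o+d*(z-o[2])/d[2]
def tool(s):
    T=np.eye(4); T[:3,:3]=R.from_rotvec(s['tcp_rot']).as_matrix(); T[:3,3]=s['position']; return T
E
python3 - <<'E'
from bench import robot, eyes
from h import *
c=eyes.camera("top"); im=c["img"][:,:,::-1].copy(); hsv=cv2.cvtColor(im,cv2.COLOR_BGR2HSV)
roi=hsv[160:270,220:370]; print([roi[210-160,x-220].tolist() for x in range(265,325,4)])
big=cv2.resize(im[165:260,230:355],None,fx=6,fy=6,interpolation=cv2.INTER_CUBIC); cv2.imwrite("pics/crop.png",big)
for p in [(291,210)]: print(plane(c,p,.057), plane(c,p,.08))
for uv in [(238,187),(339,171),(346,229),(252,247)]: print(plane(c,uv,.024))
E
```

```text
[[24, 74, 90], [18, 89, 97], [17, 77, 89], [14, 151, 88], [14, 160, 89], [15, 148, 81], [12, 160, 78], [14, 158, 58], [12, 129, 65], [19, 142, 54], [21, 77, 53], [20, 85, 72], [23, 21, 96], [24, 13, 102], [23, 44, 92]]
[0.58522639 0.08691619 0.057     ] [0.58398876 0.0857388  0.08      ]
[0.64115318 0.22326029 0.024     ]
[ 0.6882337  -0.02890579  0.024     ]
[ 0.54339298 -0.04958688  0.024     ]
[0.49248715 0.18259665 0.024     ]
```

View pics/crop.png

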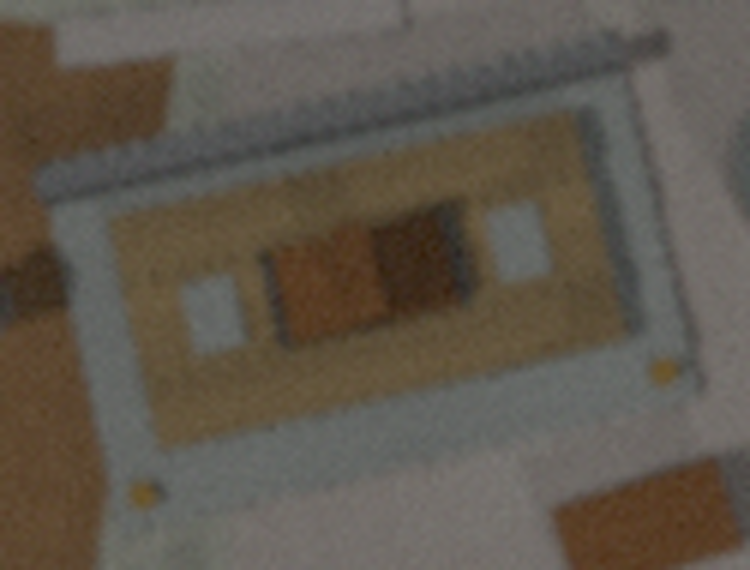

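The crop confirms it: a wooden block with its fin (and the fin's shadow to its right) sits between the two grey catch plates at crop (213,313) and (517,242). Fence side is up, so jig +x is roughly world +x and jig +y is to the left.

```bash
cat >> h.py <<'E'
def rel(s,p,yaw,tilt=0):
    """tool-frame shift(mm) and turn(deg) to TCP p, pointing down, tool y along jig y"""
    T=tool(s); y=np.array([-np.sin(yaw),np.cos(yaw),0]); z=np.array([0,0,-1.]); G=np.c_[np.cross(y,z),y,z]
    return (T[:3,:3].T@(np.array(p)-T[:3,3])*1e3).round(1), np.degrees(R.from_matrix(T[:3,:3].T@G).as_rotvec()).round(2)
E
python3 - <<'E'
from bench import robot, eyes
from h import *
c=eyes.camera("top"); im=c["img"]
f=lambda x,y:(230+(x+.5)/6-.5,165+(y+.5)/6-.5)
a=plane(c,f(213,313),.024); b=plane(c,f(517,242),.024); m=(a+b)/2; d=a-b
yaw=np.arctan2(-d[0],d[1]); print(a,b,m,np.linalg.norm(d),np.degrees(yaw))
e=plane(c,f(160,447),.024)-plane(c,f(640,340),.024); print(np.degrees(np.arctan2(-e[0],e[1])))
s=robot.sense(); print(rel(s,[m[0],m[1],.17],yaw))
E
```

```text
[0.56841731 0.15272861 0.024     ] [0.60136666 0.02718691 0.024     ] [0.58489199 0.08995776 0.024     ] 0.12979360093946785 14.706017773609835
14.099176206888133
(array([-542.4, -362.9,   61.1]), array([-6.000e-02, -2.000e-02, -2.953e+01]))
```

```bash
python3 -m jog '{"xyz":[[-542,-363,61],[-542,-363,61],[-542,-363,61],[-542,-363,61],[-542,-363,61],[-542,-363,61],[-542,-363,61],[-542,-363,61],[-542,-363,61],[-542,-363,61],[-542,-363,61],[-542,-363,61],[-542,-363,61],[-542,-363,61],[-542,-363,61],[-542,-363,61],[-542,-363,61],[-542,-363,61],[-542,-363,61],[-542,-363,61]],"dr":[[0,0,-29],[0,0,-29],[0,0,-29],[0,0,-29],[0,0,-29],[0,0,-29],[0,0,-29],[0,0,-29],[0,0,-29],[0,0,-29],[0,0,-29],[0,0,-29],[0,0,-29],[0,0,-29],[0,0,-29],[0,0,-29],[0,0,-29],[0,0,-29],[0,0,-29],[0,0,-29]],"hand":[1,1,1,1,1,1,1,1,1,1,1,1,1,1,1,1,1,1,1,1]}'
python3 - <<'E'
from bench import robot, eyes
import cv2, numpy as np, json
s=robot.sense(); c=eyes.camera("wrist"); print(s['position'],s['tcp_rot'],c['K'].round(1).tolist(),c['mount'].round(4).tolist())
cv2.imwrite("pics/w1.png",c["img"][:,:,::-1])
E
```

```text
clock: 1.87
position: [0.5837, 0.0913, 0.1703]
tcp_rot: [0.389, -3.117, -0.0]
wrist_force: [-0.3, 0.6, 0.0]
gripper_width: 0.0854
gripper_force: 0.0
[0.58373477 0.09131119 0.1702824 ] [ 3.89361425e-01 -3.11671266e+00 -4.84929143e-04] [[336.0, 0.0, 324.6], [0.0, 336.0, 201.7], [0.0, 0.0, 1.0]] [[-0.0005, 0.9491, 0.315, 0.0804], [1.0, 0.0006, -0.0004, 0.0025], [-0.0005, 0.315, -0.9491, -0.1413], [0.0, 0.0, 0.0, 1.0]]
```

View pics/w1.png

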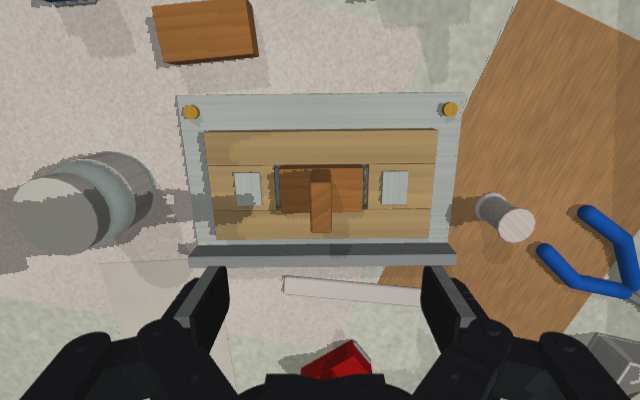

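The wrist view shows the jig square to the camera, catch plates at (247,189) and (395,187), and the fin at columns 310–331, rows 168–233.

Run:
```python
from bench import robot, eyes
from h import *
s=robot.sense(); c=eyes.camera("wrist"); T=tool(s)@c["mount"]; im=c["img"][:,:,::-1]
cv2.imwrite("pics/w2.png",cv2.resize(im[150:250,220:420],None,fx=4,fy=4,interpolation=cv2.INTER_CUBIC))
h=cv2.cvtColor(im,cv2.COLOR_BGR2HSV)
m=((h[:,:,1]<50)&(h[:,:,2]>90)).astype(np.uint8); n,l,st,ce=cv2.connectedComponentsWithStats(m[160:220,220:425])
P=[ce[i]+[220,160] for i in range(1,n) if 400<st[i,4]<1500]; print(P)
P.sort(key=lambda p:-p[0]); a,b=[plane(c,p,.024,T) for p in P[:2]]
d=a-b; yaw=np.arctan2(-d[0],d[1]); mid=(a+b)/2; print(a,b,mid,np.linalg.norm(d),np.degrees(yaw))
for p in [(277,210),(277,167),(367,208),(367,166)]: print(p,plane(c,p,.024,T))
for p in [(310,233),(331,232)]: print(p,plane(c,p,.08,T))
print(rel(s,[mid[0],mid[1],.04],yaw))
```

```text
[array([394.06482593, 186.91236495]), array([247.51121606, 188.08736718])]
[0.5690887  0.15429217 0.024     ] [0.6021934  0.02815178 0.024     ] [0.58564105 0.09122198 0.024     ] 0.1304121112488698 14.705267464207669
(277, 210) [0.6160539 0.0577958 0.024    ]
(277, 167) [0.57699813 0.04971464 0.024     ]
(367, 208) [0.5940842  0.13661242 0.024     ]
(367, 166) [0.55684428 0.12556879 0.024     ]
(310, 233) [0.60637515 0.08866305 0.08      ]
(331, 232) [0.60171864 0.10372228 0.08      ]
(array([ -1.8,  -0.8, 130.5]), array([ 0.02, -0.01, -0.44]))
```

View pics/w2.png

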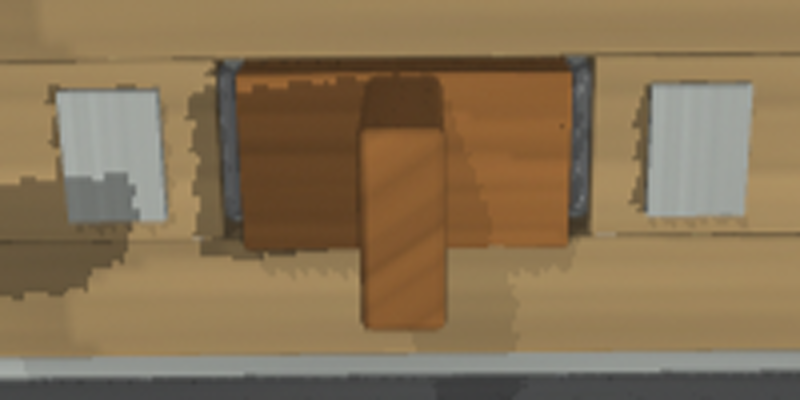

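```bash
python3 -m jog '{"xyz":[[-2,-1,40],[-2,-1,80],[-2,-1,110],[-2,-1,125],[-2,-1,130],[-2,-1,130],[-2,-1,130],[-2,-1,130],[-2,-1,130],[-2,-1,130],[-2,-1,130],[-2,-1,130],[-2,-1,130],[-2,-1,130],[-2,-1,130],[-2,-1,130]],"dr":[[0,0,-0.4],[0,0,-0.4],[0,0,-0.4],[0,0,-0.4],[0,0,-0.4],[0,0,-0.4],[0,0,-0.4],[0,0,-0.4],[0,0,-0.4],[0,0,-0.4],[0,0,-0.4],[0,0,-0.4],[0,0,-0.4],[0,0,-0.4],[0,0,-0.4],[0,0,-0.4]],"hand":[1,1,1,1,1,1,0,-1,-1,-1,-1,-1,-1,-1,-1,-1]}' 100
python3 - <<'E'
from bench import robot, eyes
from h import *
s=robot.sense(); print(s['torque'],s['tcp_rot']); c=eyes.camera("wrist"); cv2.imwrite("pics/w3.png",c["img"][:,:,::-1])
E
```

```text
clock: 3.3
position: [0.5874, 0.0895, 0.0411]
tcp_rot: [-0.398, 3.115, -0.001]
wrist_force: [-0.4, -1.8, 5.8]
gripper_width: 0.0148
gripper_force: 97.3
[-0.36053982  0.18544026  0.09184012] [-3.97838235e-01  3.11514189e+00 -1.13604797e-03]
```

View pics/w3.png

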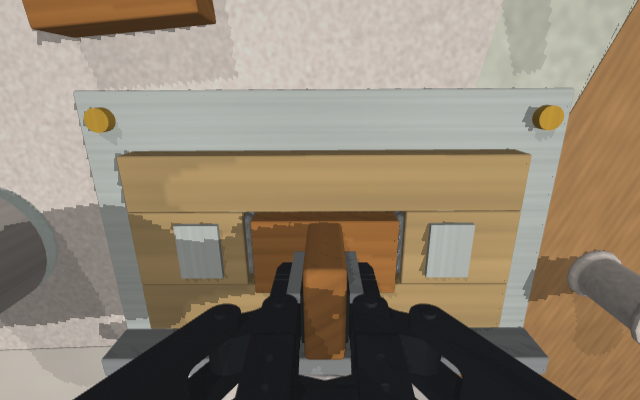

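The wrist view shows the fin centred between the shut fingers, which have it gripped at 97 N. Next I start rocking end_a up about end_b.

```bash
python3 -m jog '{"xyz":[[0,-0.6,-0.6],[0,-1.2,-1.2],[0,-1.8,-1.8],[0,-2.4,-2.4],[0,-2.4,-2.4]],"dr":[[-1,0,0],[-2,0,0],[-3,0,0],[-4,0,0],[-4,0,0]],"hand":[-1,-1,-1,-1,-1]}'
cat > st.py <<'E'
from bench import robot
from h import *
s=robot.sense(); T=tool(s); y=np.r_[-np.sin(np.radians(14.5)),np.cos(np.radians(14.5)),0]
print("force",s['wrist_force'].round(1),"moment about jig x",round(float(s['torque']@np.cross(y,[0,0,1])),2),"tilt a-up deg",round(float(np.degrees(np.arcsin(T[:3,1][2]))),2),"tcp",s['position'].round(4),"grip",s['gripper_force'])
E
python3 st.py
```

```text
clock: 3.77
position: [0.5881, 0.0867, 0.0433]
tcp_rot: [0.395, -3.107, -0.111]
wrist_force: [-0.5, -2.6, 5.6]
gripper_width: 0.0147
gripper_force: 99.2
force [-0.5 -2.6  5.6] moment about jig x -0.7 tilt a-up deg 4.09 tcp [0.5881 0.0867 0.0433] grip 99.23730969429016
```

```bash
python3 -m jog '{"xyz":[[0,-0.6,-0.6],[0,-1.2,-1.2],[0,-1.8,-1.8],[0,-2.4,-2.4],[0,-3.0,-3.0],[0,-3.0,-3.0]],"dr":[[-1,0,0],[-2,0,0],[-3,0,0],[-4,0,0],[-5,0,0],[-5,0,0]],"hand":[-1,-1,-1,-1,-1,-1]}'
python3 st.py
python3 - <<'E'
from bench import eyes
import cv2
cv2.imwrite("pics/w4.png",eyes.camera("wrist")["img"][:,:,::-1])
E
```

```text
clock: 4.27
position: [0.5888, 0.0841, 0.0461]
tcp_rot: [0.393, -3.088, -0.248]
wrist_force: [-0.2, -1.2, 7.2]
gripper_width: 0.0153
gripper_force: 99.2
force [-0.2 -1.2  7.2] moment about jig x -0.44 tilt a-up deg 9.17 tcp [0.5888 0.0841 0.0461] grip 99.18481349945068
```

View pics/w4.png

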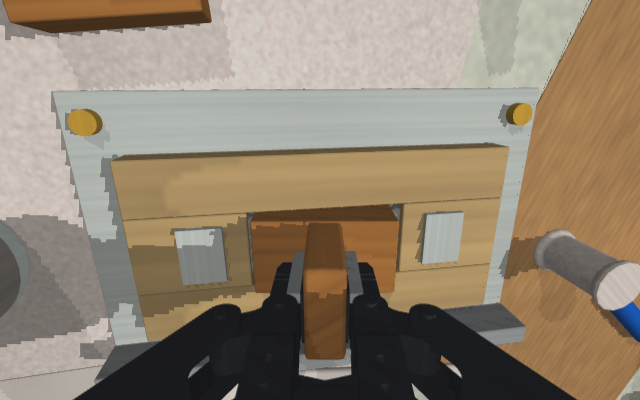

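The block turned rigidly with the gripper: it keeps its place in the image at columns 252–395. The moment also dropped, so end_a has snapped out. Next I rock back about end_a, with a slight downward bias.

```bash
python3 -m jog '{"xyz":[[0,0.6,-0.2],[0,1.2,-0.6],[0,1.8,-1.0],[0,1.8,-1.0]],"dr":[[1,0,0],[2,0,0],[3,0,0],[3,0,0]],"hand":[-1,-1,-1,-1]}'; python3 st.py
```

```text
clock: 4.65
position: [0.5873, 0.0868, 0.0466]
tcp_rot: [0.398, -3.098, -0.162]
wrist_force: [0.7, -1.0, -0.2]
gripper_width: 0.0147
gripper_force: 98.3
force [ 0.7 -1.  -0.2] moment about jig x -0.1 tilt a-up deg 5.98 tcp [0.5873 0.0868 0.0466] grip 98.28118801116943
```

```bash
python3 -m jog '{"xyz":[[0,0.6,-0.5],[0,1.2,-1.1],[0,1.8,-1.7],[0,1.8,-1.7]],"dr":[[1,0,0],[2,0,0],[3,0,0],[3,0,0]],"hand":[-1,-1,-1,-1]}'; python3 st.py
```

```text
clock: 4.98
position: [0.587, 0.0885, 0.0492]
tcp_rot: [0.399, -3.108, -0.08]
wrist_force: [-1.9, 0.3, 5.5]
gripper_width: 0.0147
gripper_force: 99.1
force [-1.9  0.3  5.5] moment about jig x 0.32 tilt a-up deg 2.94 tcp [0.587  0.0885 0.0492] grip 99.14344310760498
```

```bash
python3 -m jog '{"xyz":[[0,0.6,-0.7],[0,1.2,-1.4],[0,1.8,-2.1],[0,1.8,-2.1],[0,1.8,-2.1]],"dr":[[1,0,0],[2,0,0],[3,0,0],[3,0,0],[3,0,0]],"hand":[-1,-1,-1,-1,-1]}'; python3 st.py
python3 - <<'E'
from bench import eyes
import cv2
cv2.imwrite("pics/w5.png",eyes.camera("wrist")["img"][:,:,::-1])
E
```

```text
clock: 5.4
position: [0.5871, 0.0892, 0.0509]
tcp_rot: [-0.399, 3.116, -0.002]
wrist_force: [0.0, -2.2, 1.5]
gripper_width: 0.0146
gripper_force: 98.6
force [ 0.  -2.2  1.5] moment about jig x -0.25 tilt a-up deg -0.06 tcp [0.5871 0.0892 0.0509] grip 98.57868432998657
```

View pics/w5.png

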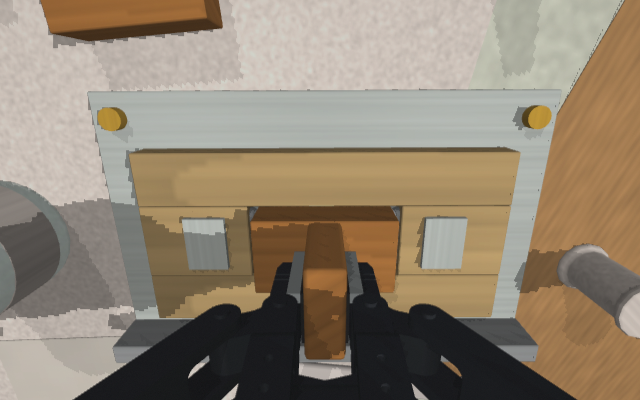

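The view shows the block level and about 10 mm up, with the jig's apparent shrinkage (500 to 471 px) matching the camera's rise, so the jig is still on the bench. The force is small, so both ends are free, and I lift clear.

```bash
python3 -m jog '{"xyz":[[0,0,-1],[0,0,-2],[0,0,-4],[0,0,-7],[0,0,-11],[0,0,-15],[0,0,-19],[0,0,-23],[0,0,-26],[0,0,-27],[0,0,-27],[0,0,-27],[0,0,-27]],"dr":[[0,0,0],[0,0,0],[0,0,0],[0,0,0],[0,0,0],[0,0,0],[0,0,0],[0,0,0],[0,0,0],[0,0,0],[0,0,0],[0,0,0],[0,0,0]],"hand":[-1,-1,-1,-1,-1,-1,-1,-1,-1,-1,-1,-1,-1]}'; python3 st.py
python3 - <<'E'
from bench import eyes
import cv2, numpy as np
c=eyes.camera("scene")["img"][:,:,::-1]; w=eyes.camera("wrist")["img"][:,:,::-1]
cv2.imwrite("pics/end.png",np.vstack([cv2.resize(w,(480,300)),cv2.resize(c[140:290,240:480],(480,300),interpolation=cv2.INTER_CUBIC)]))
E
```

```text
clock: 6.53
position: [0.5868, 0.0892, 0.0776]
tcp_rot: [0.398, -3.116, -0.0]
wrist_force: [-0.5, 0.5, -0.8]
gripper_width: 0.0148
gripper_force: 98.2
force [-0.5  0.5 -0.8] moment about jig x 0.0 tilt a-up deg 0.0 tcp [0.5868 0.0892 0.0776] grip 98.23757886886597
```

View pics/end.png

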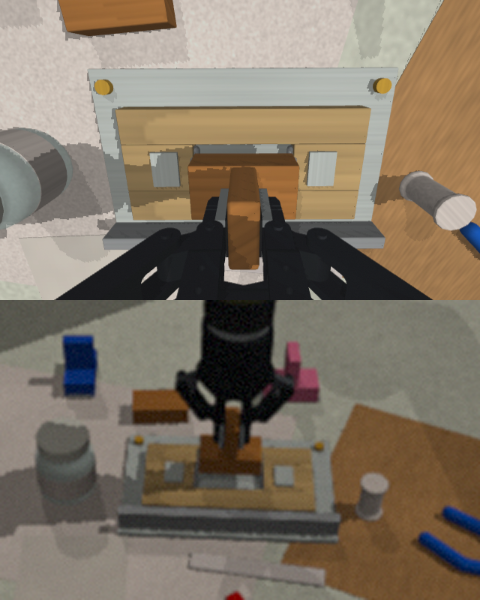

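The block hangs level over its empty pocket, and the only load on the wrist is its own weight. The jig is flat on the bench and the other things look undisturbed, so I'm handing in.

```bash
python3 -c "
from bench import robot; print(robot.finish_job())"
```

```text
the job is handed in; nothing more can be done
None
```

I rocked the block free one end at a time and handed the job in with it held level and still, about 2 cm clear above its pocket; the jig was on the bench and nothing else looked moved, but the hand-in returned no verdict.

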